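# Wedge the bonding nest's catch open and unload the lens cover

## Task

The lens cover in the bonding nest has set and must come out, but the sprung catch over its rim needs a second hand: drive the wooden wedge into the gap between the catch's upright and the fixed block in front of it, so that the wedge alone holds the catch open, well clear of the cover. Then lift the cover out without straining it against the catch and set it down flat in the rubber-lined tray, lenses up and not dropped. Leave the wedge in place holding the catch open for the next cover, and leave the other things on the bench alone.

Things in the scene. Friction and masses are not known exactly. Their poses are not given: they have to be found in the camera images.
- nest: Bonding nest fixed to the bench, on its left or right half: aluminium plate 12 mm thick (x -98 to +170, y -105 to +105 mm) with a round black pedestal 140 mm across, top 38 mm up, on which the cover lies. Origin at bench height under the pedestal's centre, z up, x from the pedestal to the catch (away from the robot within 15 deg). All heights below are from the bench.
- locator (a point): Top middle of one of three black locating blocks (12 x 26 mm) round the cover, at 110, 180 and 250 deg about the nest's z from its x axis; inner faces 81.5 mm from the nest's centre, tops 46 mm up. This one is at 180 deg, on the robot's side.
- gap (a point): Middle of the gap, on the plate's top (12 mm up), axes as the nest's. Lies between the fixed abutment block (nest x 82 to 94 mm, top 42 mm up) and the catch's upright (inner face at x 105 mm when shut): 11 mm wide along x when shut, 32 mm long along y, 33 mm free height under the nose arm. Roofed by the nose arm, so entered level, from either end; bare plate lies before both.
- catch (a joint): Sprung steel slide catch, m: 0 shut, grows as it moves back along the nest's +x, stop at 0.018; nose clear of the cover from 0.010. Springs push it shut with 2.4 N (shut) to 4.6 N (stop); it shuts if nothing holds it. Upright plate 32 mm wide (y), 8 mm thick; spring housing behind it at nest x 138 to 164 mm, y +-25 mm, top 42 mm up.
- nose (a point): Tip of the catch's nose, at its underside (45 mm up); moves with the catch. The nose arm, 20 mm wide, 7 mm thick, runs from the upright's top over gap and abutment and 7 mm over the cover's rim. A bent thumb tab on the other side of the upright reaches 61 mm up.
- wedge_center (a point): Hardwood wedge, 90 mm long, 22 mm high, 35 g, lying on the bench between nest and tray; point at mid length, half-way up. Its x axis points to the thin end. Heel from x -45 to -15 mm is parallel, 24 mm wide; then both sides taper evenly to 4 mm at x +45 mm. z is up.
- wedge_heel (a point): Middle of the wedge's heel, half-way up; axes as wedge_center. Pushed thin end first into the gap along the nest's y, the wedge drives the catch back; with the heel between abutment and upright the catch stands at 0.013. This takes 5 to 13 N; it stays by friction when let go.
- cover_grip (a point): Lens cover, 0.13 to 0.27 kg: white disc 160 mm across, 5 mm thick, with a ring of small clear lenses (6 mm high, 53 to 71 mm from the centre) and an upright round sensor head in the middle, 44 mm across, 42 mm high (foot 54 mm across, 3 mm high). Point on the axis, 26 mm above the disc's top, 31 mm above its underside: a good height to grip the head. z up, lens side.
- tray: Shallow grey tray, fixed, on the other half of the bench from the nest: 230 x 230 mm outside, walls 4 mm thick and 24 mm high, floor lined with black rubber whose top is 8 mm up. Origin at bench height under its centre; axes along its sides.
- tray_floor (a point): Centre of the tray's rubber liner, on its top.
- block_center (a point): Bystander: rectangular hardwood packing block, 90 x 28 x 22 mm, no taper, beyond the work; its centre.
- screwdriver: Bystander: screwdriver with black handle, about 0.2 m long, lying beyond the work. Leave alone.
- jar_center (a point): Bystander: clear jar with black lid, 52 mm across, 60 mm high, at the far side; its centre.
Mind the look-alikes: they are no part of the job. What is shaped like the part that bears cover_grip but orange or yellow is not meant.

How it is judged (in metres and radians):
On the way, in this order (a step that is already met when the one before it is completed fails the run):
1. the wedge alone, untouched by the robot, holds the catch at least 10 mm back, with the cover still in the nest (value of joint catch above 0.01 m and contact force between wedge and catch above 0.5 N and contact force between each of the arm, the fingers and wedge below 0.1 N and contact force between each of the arm, the fingers and catch below 0.1 N and z of cover_grip in the frame of nest below 0.075 m and horizontal distance between cover_grip and nest below 0.006 m), for 0.2 s.
2. the cover is lifted clear of the nest while the catch is still wedged open (z of cover_grip in the frame of nest above 0.09 m and value of joint catch above 0.01 m), for 0.1 s.
At the end, for the whole second after the job is handed in: The cover lies flat (within 5 deg, lenses up) on the tray's liner, wholly inside the walls (centre within 45 mm of the tray's), at rest; the wedge still holds the catch at least 10 mm back (value of joint catch above 0.01 m and contact force between wedge and catch above 0.5 N and horizontal distance between cover_grip and tray_floor below 0.045 m and z of cover_grip in the frame of tray_floor between 0.026 and 0.036 m and angle between cover_grip's own z axis and vertical below 0.08 rad and linear speed of cover below 0.02 m/s); the robot touches nothing.
It fails at once if the cover is strained against the catch (over 8 N) (contact force between cover and catch above 8 N).
It fails at once if the cover is let go in mid-air, more than 25 mm above the tray's liner (horizontal distance between cover_grip and tray_floor below 0.13 m and z of cover_grip in the frame of tray_floor above 0.056 m and contact force between the fingers and cover below 0.01 N).
It fails at once if a bystander is moved more than 30 mm (distance of any of block_center, screwdriver, jar_center from where it was at the start of the episode above 0.03 m).
It also fails if it takes over 58 s, if anything falls off the work surface, if the arm or the gripper's body presses on something with over 40 N, if the wrist force passes 120 N, or if a joint passes its speed limit or range.

## Robot

A 7-joint arm with a two-finger parallel gripper is mounted at the origin on the work surface. World frame = base frame: x ahead of the robot, y to its left, z up, the work surface at z = 0. Lengths are in m, angles in degrees, forces in N, time in s.
With the tool pointing down it reaches from about 0.425 to 0.95 m from the base axis. Payload 4.7 kg.
Tool frame: the origin (TCP) lies on the centre line of the jaws, within the pads' length; the fingertips stand 11 mm ahead of it and the grasp point (between the pads) lies 8 mm behind it (env.tcp_to_tips is the distance from the TCP to the fingertips, in m); z points along the fingers, y is the line along which they close (so a half turn about z gives the same grasp; the last joint's range is limited). The gripper opens to 85 mm and grips with 20 to 120 N. Pads are 22 mm wide; open, the fingers measure 114 mm over their backs; the gripper's body (76 mm by 85 mm) begins 54 mm behind the grasp point. The pads swing forward as they close: fully open they stand 13 mm farther back than shut.
Start: joints at [64.693, 26.849, -2.785, 87.806, 1.381, 65.374, -4.715], TCP at [0.271, -0.618, 0.242] pointing down, gripper open.
Joint ranges: [-148.3, 148.3], [-19.14, 114.17], [-79.39, 73.82], [5.75, 140.21], [-59.74, 239.74], [12.07, 113.84], [-152.46, 152.46]. Speed limits (degrees/s): [147.25, 147.25, 180, 180, 180, 180, 180].

## Interface

Orientations are given as a 3x3 rotation matrix whose columns are the frame's x, y, z axes.
In Python, from cell import env, grip, kin, imaging, job gives the robot as it stands. The module is installed in compiled form; this text tells all that it offers. Calls block until the motion is done:
- env.move_ptp(position, orientation): joint-space move of the TCP to a pose.
- env.move_linear(position, speed=0.15, attitude=None, force_limit=None): straight line of the TCP; attitude=None keeps the orientation; speed is the mean speed in m/s. With force_limit (N) it stops when the force on the tool has changed by that much, and returns True; else False.
- env.move_joints(angles): joint-space move.
- grip(opening, strength=None): opening from 0.0 (shut) to 1.0 (fully open); strength is the grip in N (None keeps the last); returns when the fingers have stopped.
- env.hold(seconds).
- kin.ik(position, orientation): joint angles nearest the present ones, or None.
- imaging.camera(name): name is "scene" or "top" or "wrist"; returns (picture, depth): 420x560x3 uint8, red, green, blue; 420x560 float32, m along the optical axis (not along the pixel's ray), 0 where there is no reading.
- imaging.camera_params(name): a dict with "fx", "fy", "cx", "cy" (pixels), "rvec" (rotation vector, rad) and "tvec" (3), from world to camera coordinates, as OpenCV has them; the wrist camera has in their place "hand_eye" (4x4, takes a point from camera to tool coordinates, whose origin is the TCP and whose axes are the flange's). Camera axes: x right, y down, z forward; pixel columns grow to the right and rows downward; lengths in m; the calibration is good to about 2 mm. A picture is of the moment at which its call begins: read the wrist's pose just before it. camera_params takes no time and is no camera call.
A pose or a line that the arm cannot do raises env.IKError and nothing moves.
- job.close_job(): hands the job in; it is judged then, once.
Readings, each from a call of its own:
- env.get_t(): time.
- env.get_qpos(): joint angles.
- env.get_qvel(): joint speeds.
- env.get_joint_torque(): joint torques, N m.
- env.get_tcp_pos(): TCP position.
- env.get_eef_rot(): TCP orientation.
- env.get_force(): force on the tool from outside, world axes, zero at the start.
- env.get_moment(): the same for the moment, N m.
- env.get_grip_width(): opening from 0.0 (shut) to 1.0 (fully open).
- env.get_gripper_force(): force on a finger pad.
Only numpy, scipy, OpenCV 4.12 (cv2) and the standard library are available. Lean on these libraries where they do the work, as an engineer would, in place of code of your own. Each camera call takes 0.05 s, during which the arm holds its last target. There are 200 camera calls.

## Working session

There is one attempt and no reset: what is moved stays moved. The work goes in short steps, each a Python script; the robot and the scene stay as the last script left them, time stands still between calls to the robot, and variables do not carry over. Pictures are saved under pics/ and viewed, at most 10 in all, crops included, and the job is handed in when it is done.

```bash
mkdir -p pics
cat > h.py <<'E'
import numpy as np, cv2
from cell import env, grip, kin, imaging, job
def shot(n):
    p,d=imaging.camera(n); return p,d
def save(n,p): cv2.imwrite(f'pics/{n}.png',cv2.cvtColor(p,cv2.COLOR_RGB2BGR))
def cam(n,tcp=None,R=None):
    c=imaging.camera_params(n); K=np.array([[c['fx'],0,c['cx']],[0,c['fy'],c['cy']],[0,0,1.]])
    if 'hand_eye' in c:
        T=np.eye(4);T[:3,:3]=R;T[:3,3]=tcp; T=T@np.array(c['hand_eye'])
        return K,T[:3,:3],T[:3,3]
    Rw=cv2.Rodrigues(np.array(c['rvec'],float))[0]
    return K,Rw.T,-Rw.T@np.array(c['tvec'],float).ravel()
def ray(C,uv,z):
    K,R,o=C; uv=np.atleast_2d(np.array(uv,float)); d=(R@np.linalg.inv(K)@np.c_[uv,np.ones(len(uv))].T).T
    return o+d*((z-o[2])/d[:,2])[:,None]
def cloud(C,d):
    K,R,o=C; v,u=np.mgrid[:d.shape[0],:d.shape[1]]
    P=np.stack([(u-K[0,2])/K[0,0]*d,(v-K[1,2])/K[1,1]*d,d],-1)@R.T+o
    P[d==0]=np.nan; return P
E
python3 - <<'E'
from h import *
for n in('top','scene'):
    p,d=shot(n);save(n,p);np.savez(n,p=p,d=d);C=cam(n);print(n,C[2].round(3),C[1][:,2].round(2),C[0][0,0])
print(env.get_t(),env.get_eef_rot().round(2).tolist(),env.get_force())
print(np.array(imaging.camera_params('wrist')['hand_eye']).round(3))
E
```

```text
top [0.305 0.043 1.484] [ 0.15  0.01 -0.99] 477.7464436299432
scene [ 0.758 -0.414  0.843] [-0.28  0.5  -0.82] 393.4235544706053
0.1 [[0.92, 0.4, -0.0], [0.4, -0.92, 0.0], [-0.0, -0.0, -1.0]] [-0.07072199  0.32678633  0.40134378]
[[-0.001 -0.946 -0.324  0.082]
 [ 1.    -0.    -0.001  0.001]
 [ 0.001 -0.324  0.946 -0.132]
 [ 0.     0.     0.     1.   ]]
```

View pics/top.png

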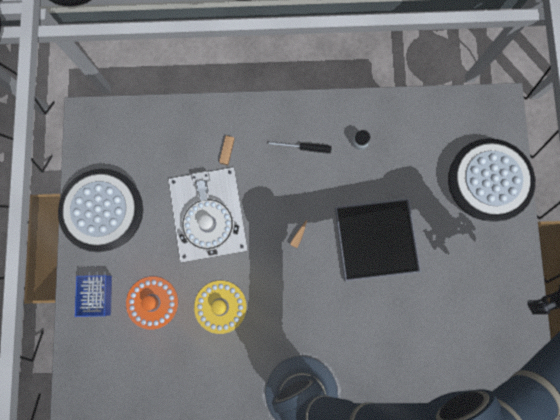

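View pics/scene.png

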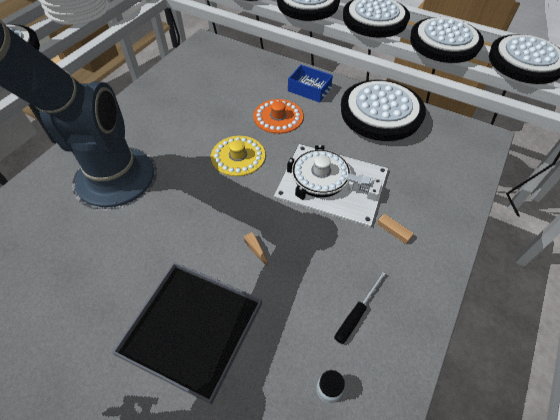

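Top view: the white cover in the nest is at (206,222). Its look-alikes are the orange cover (151,302), the yellow cover (219,306) and the big lens discs (98,208) and (492,178). The wedge is at (298,235), half in shadow. Its look-alike, the packing block, is at (227,149) beyond the nest, and the tray is at (377,240). I choose the white cover in the nest and the tapered piece between nest and tray, and will look at both close up with the wrist camera.

Run:
```python
from h import *
C=cam('top'); Cs=cam('scene')
print('cover',ray(C,[206,226],.043),ray(Cs,[322,173],.043)); print('wedge',ray(C,[298,235],.011),ray(Cs,[256,249],.011))
z=np.load('top.npz');print('tray',ray(C,[[337,206],[408,200],[419,270],[346,279]],.024).round(3).tolist())
w=ray(C,[298,235],.011)[0]; n=ray(C,[206,222],.03)[0]
# wrist cam: camera is 0.082 ahead along tool x, tilted back; look at target
he=np.array(imaging.camera_params('wrist')['hand_eye'])
R0=np.diag([1.,-1,-1])
def look(tgt,h,name):
    # cam position/axis with tool R0 at tcp p : choose p so optical axis hits tgt
    o=R0@he[:3,3]; a=R0@he[:3,2]
    p=np.array([0,0,h]); s=(tgt[2]-(p+o)[2])/a[2]
    hit=p+o+a*s; p[:2]=tgt[:2]-hit[:2]
    env.move_ptp(p,R0); env.hold(.3)
    t,R=env.get_tcp_pos(),env.get_eef_rot(); im,d=shot('wrist'); save(name,im); np.savez(name,p=im,d=d,t=t,R=R); print(name,np.round(t,3))
look(np.r_[w[:2],.01],.24,'w1')
look(np.r_[n[:2]+[.03,0],.03],.26,'n1')
print(env.get_t())
```

```text
cover [[0.49927344 0.27317802 0.043     ]] [[0.51724162 0.26046981 0.043     ]]
wedge [[ 0.4677316  -0.00718601  0.011     ]] [[ 0.47414062 -0.0142605   0.011     ]]
tray [[0.553, -0.13, 0.024], [0.566, -0.35, 0.024], [0.35, -0.368, 0.024], [0.329, -0.147, 0.024]]
w1 [ 0.509 -0.007  0.24 ]
n1 [0.585 0.274 0.26 ]
4.2583
```

View pics/w1.png

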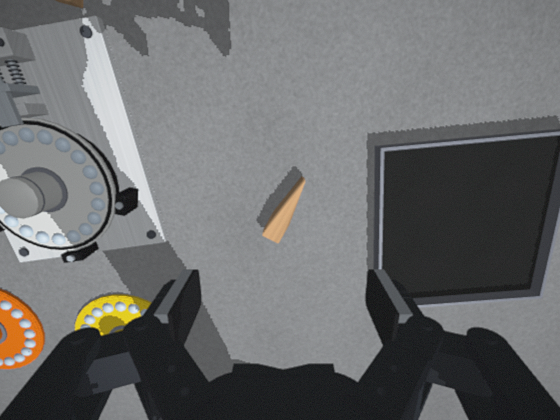

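View pics/n1.png

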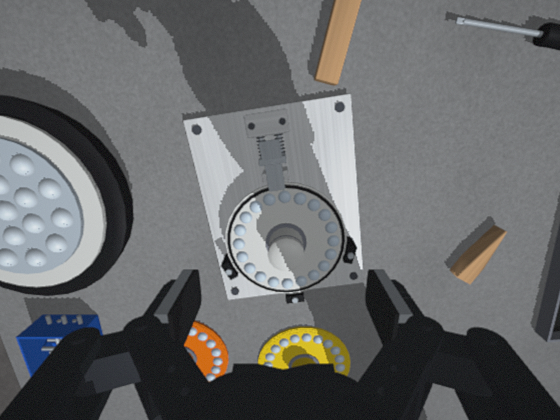

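The w1 view shows the wedge at (284,207), thin end up-right at (302,178), heel at (270,240), clearly tapered. n1 shows the white cover at (287,240), the catch arm at (275,180), the spring housing at (268,125) and the locator at (295,298). The plate corners lie near (185,122) and (352,95).

```bash
cat > meas.py <<'E'
from h import *
def L(n):
    z=np.load(n+'.npz'); C=cam('wrist',z['t'],z['R']); return z['p'],z['d'],C,cloud(C,z['d'])
def wood(p):
    hsv=cv2.cvtColor(p,cv2.COLOR_RGB2HSV); return (hsv[...,0]>6)&(hsv[...,0]<22)&(hsv[...,1]>60)&(hsv[...,2]>60)
def wedge(n,near):
    p,d,C,P=L(n); m=wood(p)&(np.linalg.norm(P[...,:2]-near,axis=-1)<.08)
    print('wedge z pct',np.nanpercentile(P[m][:,2],[5,25,50,75,95]).round(4),m.sum())
    t=m&(P[...,2]>.018)
    v,u=np.nonzero(t); Q=ray(C,np.c_[u,v],.022)[:,:2]
    c=Q.mean(0); r=cv2.minAreaRect(Q.astype(np.float32)); print('rect',r)
    ax=np.linalg.svd(Q-c,full_matrices=False)[2][0]; s=(Q-c)@ax; w=(Q-c)@np.array([-ax[1],ax[0]])
    lo,hi=s.min(),s.max(); wid=lambda a,b:np.ptp(w[(s>=a)&(s<=b)])
    if wid(lo,lo+.02)<wid(hi-.02,hi): ax=-ax; s=-s; w=-w; lo,hi=-hi,-lo
    sec=[np.r_[(a+b)/2-lo, w[(s>=a)&(s<b)].min(), w[(s>=a)&(s<b)].max()] for a,b in zip(np.linspace(lo,hi,10)[:-1],np.linspace(lo,hi,10)[1:])]
    sec=np.array(sec); n_=np.array([-ax[1],ax[0]])
    mid=(sec[:,1]+sec[:,2])/2; k=np.polyfit(sec[:,0],mid,1)
    print((1000*sec).round(1).tolist()); print('len',hi-lo)
    cen=c+ax*(lo+hi)/2+n_*np.polyval(k,(hi-lo)/2); ang=np.degrees(np.arctan2(ax[1],ax[0])+np.arctan(k[0]))
    return cen,ang
E
python3 - <<'E'
from meas import *
print(wedge('w1',[.468,-.01]))
print(wedge('n1',[.468,-.01]))
p,d,C,P=L('n1'); near=np.linalg.norm(P[...,:2]-[.53,.265],axis=-1)<.2
Z=P[...,2]
sat=cv2.cvtColor(p,cv2.COLOR_RGB2HSV)[...,1]
m=near&(Z>.008)&(Z<.017); m=cv2.morphologyEx(m.astype(np.uint8),cv2.MORPH_OPEN,np.ones((3,3)))
k,lab,st,_=cv2.connectedComponentsWithStats(m); m=lab==1+st[1:,4].argmax()
v,u=np.nonzero(m); Q=ray(C,np.c_[u,v],.012)[:,:2].astype(np.float32); print('plate',cv2.minAreaRect(Q),m.sum())
m=near&(Z>.038)&(Z<.046)&(p.min(-1)>70); v,u=np.nonzero(m); Q=ray(C,np.c_[u,v],.043)[:,:2].astype(np.float32)
r=np.linalg.norm(Q-np.median(Q,0),axis=1);Q=Q[r<.09];print('disc',cv2.minEnclosingCircle(Q),'z',np.median(Z[m]))
m=near&(Z>.07)&(Z<.10); print('head top',np.nanmean(P[m],0),np.ptp(P[m],0),m.sum())
cv2.imwrite('pics/n1z.png',cv2.resize(cv2.cvtColor(p,cv2.COLOR_RGB2BGR)[85:310,170:370],None,fx=2.6,fy=2.6,interpolation=cv2.INTER_CUBIC))
z=np.load('top.npz');C=cam('top');P=cloud(C,z['d'])
m=(P[...,2]>.016)&(P[...,2]<.03)&(np.linalg.norm(P[...,:2]-[.45,-.25],axis=-1)<.18);v,u=np.nonzero(m)
print('tray top',cv2.minAreaRect(ray(C,np.c_[u,v],.024)[:,:2].astype(np.float32)),m.sum())
E
```

```text
wedge z pct [0.0106 0.0215 0.0221 0.0227 0.0235] 1053
rect ((0.4742678701877594, -0.011170156300067902), (0.02441238798201084, 0.09022088348865509), 62.17293167114258)
[[5.0, -12.3, 11.8], [15.0, -12.2, 12.1], [25.0, -12.3, 12.0], [35.1, -11.6, 12.2], [45.1, -10.6, 10.3], [55.1, -8.8, 8.4], [65.1, -7.0, 6.6], [75.1, -5.4, 5.4], [85.2, -3.7, 3.6]]
len 0.09017422519832383
(array([ 0.47424424, -0.01128428]), np.float64(-28.124339781063863))
wedge z pct [0.0028 0.0114 0.0206 0.0219 0.0228] 1385
rect ((0.47450879216194153, -0.01016392931342125), (0.027835234999656677, 0.089517742395401), 60.34144973754883)
[[5.0, -13.3, 13.8], [14.9, -13.7, 14.2], [24.9, -13.7, 13.1], [34.9, -13.1, 13.1], [44.8, -11.5, 12.2], [54.8, -10.1, 10.0], [64.7, -7.8, 8.9], [74.7, -6.2, 7.3], [84.7, -4.9, 4.5]]
len 0.08964817293279426
(array([ 0.47472927, -0.00949582]), np.float64(-28.17527991446322))
plate ((0.5430720448493958, 0.2761622965335846), (0.2672508656978607, 0.20933714509010315), 8.3665189743042) 14498
disc ((0.518910825252533, 0.27528318762779236), 0.08454521000385284) z 0.04406813233036683
head top [0.51145292 0.27064195 0.0831959 ] [0.04385117 0.04330717 0.01707469] 1065
tray top ((0.4478408694267273, -0.24803271889686584), (0.23014813661575317, 0.23188337683677673), 5.213518142700195) 581
```

View pics/n1z.png

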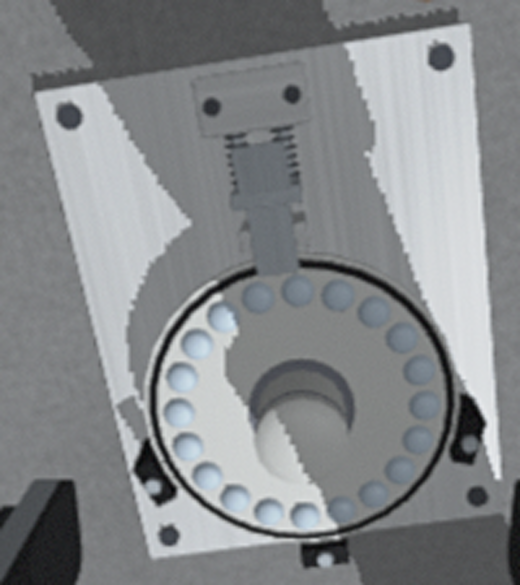

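The crop confirms a tapered-arm catch over the white cover, with three black locators and the gap on the plate side. The plate measures 267x209 mm (expected 268x210) and the wedge is 90 mm long, 24 mm wide at the heel and about 5 mm at the thin end, so both match. Next I check the nest against the locator, and check which grasp/insertion orientations are reachable.

```bash
cat >> h.py <<'E'
def Rz(deg):
    a=np.radians(deg); x=np.array([np.cos(a),np.sin(a),0]); z=np.array([0,0,-1.]); return np.c_[x,np.cross(z,x),z]
YN=8.4; nx=np.array([np.cos(np.radians(YN)),np.sin(np.radians(YN))]); ny=np.array([-nx[1],nx[0]])
N0=np.array([.5430,.2762])-.036*nx
def nest(x,y): return N0+nx*x/1000+ny*y/1000
def tonest(p): q=np.asarray(p)[...,:2]-N0; return 1000*np.c_[q@nx,q@ny]
E
python3 - <<'E'
from meas import *
p,d,C,P=L('n1')
print('N',N0,'locator',tonest(ray(C,[[295,298]],.046)))
Z=P[...,2];Q=tonest(P.reshape(-1,3)).reshape(P.shape[:2]+(2,))
m=(np.abs(Q[...,1])<20)&(Q[...,0]>66)&(Q[...,0]<125)&(Z>.049)&(Z<.056); q=Q[m]
print('arm y',np.percentile(q[:,1],[2,50,98]),'x',np.percentile(q[:,0],[1,99]),m.sum())
m=(np.abs(Q[...,1])<35)&(Q[...,0]>134)&(Q[...,0]<175)&(Z>.039)&(Z<.045); q=Q[m]
print('housing y',np.percentile(q[:,1],[2,50,98]),'x',np.percentile(q[:,0],[1,99]),m.sum())
m=(np.hypot(Q[...,0],Q[...,1])<40)&(Z>.0815)&(Z<.09); v,u=np.nonzero(m); q=tonest(ray(C,np.c_[u,v],.085)); print('headtop',cv2.minEnclosingCircle(q.astype(np.float32)))
w=np.array([.4743,-.0111]);a=-28.1
g=w-.034*np.array([np.cos(np.radians(a)),np.sin(np.radians(a))])
for flip in(0,180):
  for side in(-1,1):
    f0=a+flip; f1=(YN+90 if side<0 else YN-90)+flip
    pos=[(np.r_[g,.0135],f0),(np.r_[nest(99,side*95),.03],f1),(np.r_[nest(106,side*30),.03],f1)]
    print(flip,side,[None if (k:=kin.ik(p_,Rz(f))) is None else np.round(k).tolist() for p_,f in pos])
E
```

```text
N [0.5073862  0.27094101] locator [[-86.99600192  -1.33565006]]
arm y [-13.83396621  -0.33149542  13.18966574] x [ 73.43378522 120.60030182] 751
housing y [-24.13191872  -0.46800548  23.57492375] x [138.04731605 163.42216362] 949
headtop ((2.3411788940429688, -0.6453750729560852), 21.552173614501953)
0 -1 [[12.0, 28.0, -22.0, 128.0, 22.0, 27.0, -146.0], [10.0, 47.0, -46.0, 99.0, 41.0, 53.0, -45.0], [4.0, 48.0, -46.0, 96.0, 42.0, 54.0, -50.0]]
0 1 [[12.0, 28.0, -22.0, 128.0, 22.0, 27.0, -146.0], [2.0, 63.0, -68.0, 90.0, 61.0, 71.0, 111.0], [8.0, 62.0, -68.0, 93.0, 61.0, 69.0, 115.0]]
180 -1 [[37.0, 39.0, -55.0, 127.0, 52.0, 41.0, 7.0], [-60.0, 56.0, 63.0, 103.0, -59.0, 60.0, -145.0], [-64.0, 58.0, 63.0, 100.0, -59.0, 62.0, -151.0]]
180 1 [[37.0, 39.0, -55.0, 127.0, 52.0, 41.0, 7.0], [-7.0, 51.0, -47.0, 91.0, 42.0, 57.0, -59.0], [-1.0, 50.0, -46.0, 94.0, 42.0, 56.0, -54.0]]
```

Run:
```python
from h import *
w=np.array([.4743,-.0111]);a=-28.1
g=w-.034*np.array([np.cos(np.radians(a)),np.sin(np.radians(a))])
grip(.6,60); env.move_ptp(np.r_[g,.10],Rz(a)); 
print(env.move_linear(np.r_[g,.0135],.12,force_limit=8), env.get_tcp_pos())
grip(0,60); print(env.get_grip_width(),env.get_gripper_force())
env.move_linear(np.r_[g,.11],.15)
env.move_ptp(np.r_[nest(99,-130),.11],Rz(YN+90)); env.hold(.2)
t,R=env.get_tcp_pos(),env.get_eef_rot(); im,d=shot('wrist'); np.savez('c1',p=im,d=d,t=t,R=R); save('c1',im)
print(t,np.round(R,3).tolist(),env.get_t(),env.get_force())
```

```text
False [0.44487529 0.00521794 0.0138967 ]
0.26821744285855287 59.308143854141235
[0.62412886 0.15645876 0.11002272] [[-0.146, 0.989, 0.0], [0.989, 0.146, -0.001], [-0.001, -0.0, -1.0]] 9.7667 [-1.09500237  0.13681336 -0.75304599]
```

View pics/c1.png

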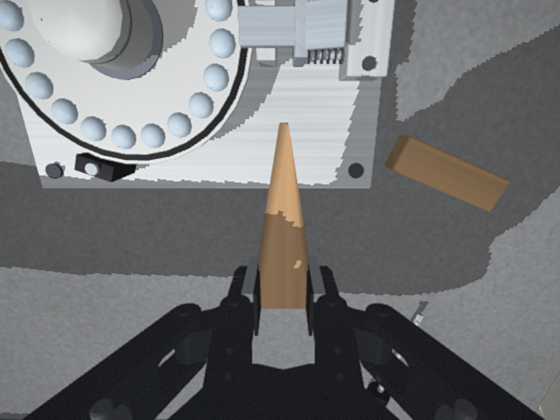

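c1 shows the wedge gripped by the heel, axis aligned, tip at (285,124). The abutment's near end is at about (267,62), the upright at about (300,62), and the packing block at (448,172) is clear.

```bash
cat > ins.py <<'E'
from h import *
z=np.load('c1.npz'); C=cam('wrist',z['t'],z['R'])
tip=tonest(ray(C,[[285,124]],z['t'][2]-.0139+.022)); tc=tonest(z['t'][None])
print('tip rel tcp',tip-tc)
P=cloud(C,z['d']); Q=tonest(P.reshape(-1,3)).reshape(P.shape[:2]+(2,))
m=(abs(P[...,2]-.042)<.003)&(Q[...,0]>78)&(Q[...,0]<99)&(Q[...,1]<-10)&(Q[...,1]>-22); print('abut x',np.percentile(Q[m][:,0],[3,97]),'y',Q[m][:,1].min(),m.sum())
E
python3 ins.py
```

```text
tip rel tcp [[-0.11450436 78.36423645]]
abut x [78.54053902 92.96835574] y -16.97824806164574 270
```

Run:
```python
from h import *
z=.0268
def go(x,y,h=z,v=.08,f=30):
    r=env.move_linear(np.r_[nest(x,y),h],v,force_limit=f); t=env.get_tcp_pos(); print(r,tonest(t[None])[0].round(1),t[2].round(4),np.round(env.get_force(),1)); return r
ok=not go(99.5,-106,.11,.12) and not go(99.5,-106,z,.08,10) and not go(99.5,-83,v=.05,f=12) and not go(107.5,-35,v=.05) and not go(107.5,-30,v=.04)
print(ok,env.get_t())
t,R=env.get_tcp_pos(),env.get_eef_rot(); im,d=shot('wrist'); np.savez('c2',p=im,d=d,t=t,R=R); save('c2',im)
```

```text
False [  99.3 -105. ] 0.1103 [ 1.  -0.  -1.5]
False [  99.9 -105.8] 0.0271 [-0.4 -0.4 -0.2]
False [ 99.5 -82.8] 0.0268 [-0.7 -0.6 -0.3]
False [106.3 -37.1] 0.0266 [-3.2 -6.4  3.5]
False [106.3 -31.2] 0.0266 [-3.2 -4.4  3. ]
True 13.3167
```

View pics/c2.png

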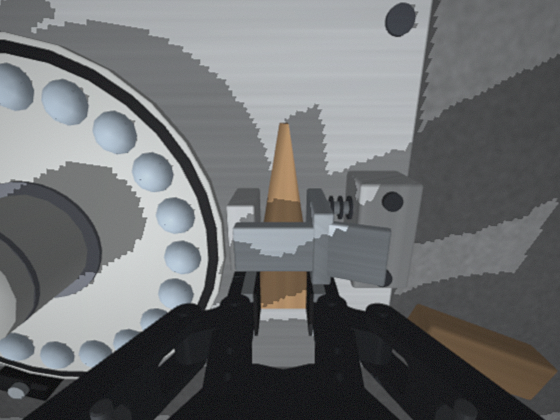

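c2 shows the wedge heel entering between the abutment and upright, with the nose edge at (233,245) clear of the cover's rim at about (205,230). Now I release, lift, and seat the heel deeper with closed fingers.

Run:
```python
from h import *
def go(x,y,h,v=.1,f=None):
    r=env.move_linear(np.r_[nest(x,y),h],v,force_limit=f); t=env.get_tcp_pos(); print(r,tonest(t[None])[0].round(1),t[2].round(4),np.round(env.get_force(),1)); return r
grip(.42); env.hold(.1)
t=tonest(env.get_tcp_pos()[None])[0]
go(t[0],t[1],.06); go(106,-66,.075); grip(0); go(106,-66,.028)
r=go(106,-52.5,.028,.04,5)
r=go(106,-42,.028,.03,25)
go(106,-66,.028); go(106,-66,.10)
env.hold(.2)
t,R=env.get_tcp_pos(),env.get_eef_rot(); im,d=shot('wrist'); np.savez('c3',p=im,d=d,t=t,R=R); save('c3',im); print(env.get_t())
```

```text
False [107.5 -29.6] 0.0613 [ 0.1 -0.9  0. ]
False [106.  -66.3] 0.0749 [-0.7 -0.2 -0.4]
False [105.9 -65.8] 0.0276 [-0.2 -0.5  0.3]
False [106.2 -52.1] 0.0284 [ 0.1 -0.7  0.5]
False [106.3 -44.8] 0.0281 [-0.1 -6.   4. ]
False [106.  -66.5] 0.0278 [-0.1  0.4 -0. ]
False [105.7 -66.5] 0.0995 [ 0.5  0.4 -0.7]
18.325
```

View pics/c3.png

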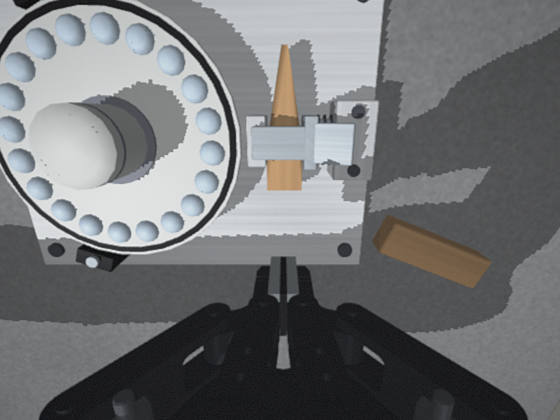

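c3 shows the heel seated between the abutment and the upright (heel end at (285,190), tip at (285,45)). The nose at (250,143) is clear of the rim at (238,143), so nothing touches the cover. Next is the cover.

Run:
```python
from h import *
def say(r=None): t=env.get_tcp_pos(); print(r,np.round(t,4),np.round(env.get_force(),1),round(env.get_t(),2))
T=np.array([.4478,-.2480]); q=env.get_qpos()
best=None
for f in(YN,YN+180):
    k=[kin.ik(np.r_[N0,.2],Rz(f)),kin.ik(np.r_[N0,.061],Rz(f)),kin.ik(np.r_[T,.03],Rz(f))]; print(f,[None if a is None else np.round(a).tolist() for a in k])
    if all(a is not None for a in k) and (best is None or abs(k[2][6])<best[0]): best=(abs(k[2][6]),f)
f=best[1]; print('use',f)
env.move_linear(np.r_[env.get_tcp_pos()[:2],.2],.2)
grip(.85); env.move_ptp(np.r_[N0,.18],Rz(f)); say()
r=env.move_linear(np.r_[N0,.061],.1,force_limit=8); say(r)
if not r:
    grip(0,45); print(env.get_grip_width(),env.get_gripper_force()); say()
    r=env.move_linear(np.r_[N0,.075],.04,force_limit=12); say(r)
```

```text
8.4 [[-3.0, 25.0, -39.0, 103.0, 18.0, 59.0, -130.0], [-8.0, 34.0, -32.0, 109.0, 25.0, 44.0, -136.0], [50.0, 33.0, -34.0, 118.0, 30.0, 37.0, -85.0]]
188.4 [[19.0, 44.0, -79.0, 102.0, 45.0, 74.0, 27.0], [14.0, 52.0, -69.0, 108.0, 56.0, 63.0, 20.0], [73.0, 52.0, -70.0, 117.0, 60.0, 58.0, 70.0]]
use 188.4
None [0.508  0.2707 0.18  ] [ 0.2 -0.7  0.2] 20.75
False [0.5077 0.2713 0.0617] [ 0.1  0.6 -0.4] 22.09
0.4965238189258359 46.19289848915159
None [0.5076 0.2714 0.0617] [-0.4 -0.2  4.4] 22.47
False [0.5071 0.2707 0.075 ] [-0.3  0.1 -1.7] 22.97
```

Run:
```python
from h import *
def say(r=None): t=env.get_tcp_pos(); print(r,np.round(t,4),np.round(env.get_force(),1),round(env.get_t(),2),round(env.get_gripper_force(),1))
T=np.array([.4478,-.2480])
env.move_linear(np.r_[N0,.17],.1); env.hold(.2); say()
R=Rz(188.4)
env.move_ptp(np.r_[T,.17],R); env.hold(.2); say()
env.move_linear(np.r_[T,.06],.12); say()
env.move_linear(np.r_[T,.036],.04); say()
r=env.move_linear(np.r_[T,.029],.015,force_limit=3); say(r)
im,d=shot('scene'); save('s2',im)
```

```text
None [0.5072 0.2708 0.1694] [-0.7 -0.8 -1.3] 24.27 46.2
None [ 0.4483 -0.2472  0.1701] [-0.9  0.5 -1.3] 26.36 46.2
None [ 0.4484 -0.248   0.0606] [ 0.9 -0.1 -1.5] 27.43 46.2
None [ 0.448  -0.2479  0.036 ] [-0.2 -0.1 -2.5] 28.18 46.2
True [ 0.448  -0.2482  0.0317] [ 0.  -0.5  5.8] 28.55 46.9
```

View pics/s2.png

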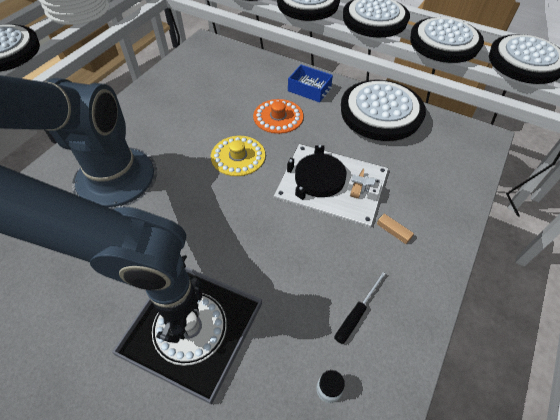

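s2 shows the cover flat inside the tray at (190,328), the wedge still in the catch at (360,185), and the bystanders where they were. I release, back off, and check.

Run:
```python
from h import *
grip(.85); t=env.get_tcp_pos(); env.move_linear(np.r_[t[:2],.22],.12); env.hold(.5)
t,R=env.get_tcp_pos(),env.get_eef_rot(); im,d=shot('wrist'); C=cam('wrist',t,R); P=cloud(C,d); Z=P[...,2]
hsv=cv2.cvtColor(im,cv2.COLOR_RGB2HSV)
m=(np.linalg.norm(P[...,:2]-[.448,-.248],axis=-1)<.1)&(Z>.009)&(Z<.0165)&(im.min(-1)>90); Q=P[m]; 
A=np.c_[Q[:,:2],np.ones(len(Q))]; k=np.linalg.lstsq(A,Q[:,2],rcond=None)[0]
print('disc',cv2.minEnclosingCircle(Q[:,:2].astype(np.float32)),'z',np.median(Q[:,2]),'tilt',np.degrees(np.hypot(*k[:2])),len(Q))
s,_=shot('scene'); save('s3',cv2.resize(np.hstack([s[130:240,260:420],s[270:400-20,110:270]]),None,fx=2.4,fy=2.4)); print(env.get_t(),env.get_force())
```

```text
disc ((0.4466281831264496, -0.24864156544208527), 0.0815090760588646) z 0.01425428504423143 tilt 0.049862723332548646 9100
31.325 [-0.51010798  0.18703243  0.11240048]
```

View pics/s3.png

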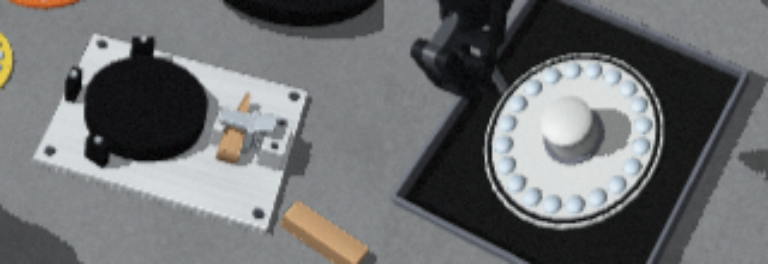

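The crop shows the wedge still holding the catch at (240,130) and the cover flat and centred in the tray at (573,140), with the robot clear.

```bash
python3 -c "
from h import *
print(job.close_job())"
```

```text
the job is handed in; nothing more can be done
None
```

The job is handed in at about 31 s of the 58 s allowed: the wedge alone holds the catch open, and the cover lies flat, lenses up, within about 2 mm of the tray's centre; no verdict came back from the judge.

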